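# Tip one bay of a divided vial caddy

### The arm

A 7-joint arm with a two-finger parallel gripper is mounted at the origin on a cart in front of the work surface, level with it; the furniture and walls round the work are solid. World frame = base frame: x ahead of the robot, y to its left, z up, the work surface at z = 0. Lengths are in m, angles in rad, forces in N, time in s.
With the tool pointing down it reaches from about 0.4 to 0.875 m from the base axis. Payload 19.3 kg.
Tool frame: the origin (TCP) lies midway between the tips of the shut fingers; the grasp point (between the pads) lies 19 mm behind it; z points along the fingers, y is the direction in which the jaws open and shut (so a half turn about z gives the same grasp; the last joint's range is limited). The gripper opens to 85 mm and grips with 20 to 120 N. Pads are 22 mm wide; open, the fingers measure 114 mm over their backs; the gripper's body (76 mm by 85 mm) begins 54 mm behind the grasp point. The pads swing forward as they close: fully open they stand 13 mm farther back than shut.
Start: joints at [1.217, 0.521, -0.036, 1.599, 0.021, 1.021, -0.113], TCP at [0.175, -0.6, 0.231] pointing down, gripper open.
Joint ranges: [-2.91, 2.91], [-0.3, 2.13], [-1.5, 1.42], [0.17, 2.43], [-1.26, 4.41], [0.16, 1.93], [-2.52, 2.52]. Speed limits (rad/s): [1.89, 1.89, 2.39, 2.39, 3.01, 3.01, 3.01].

### API

Orientations are given as [roll, pitch, yaw] about the fixed x, y, z axes, in that order (R = Rz(yaw) Ry(pitch) Rx(roll)).
In Python, from station import readout, cams, r gives the robot as it stands. The module is installed in compiled form; this text tells all that it offers.
- The arm moves only by the tool arm_command, never from a script. Its arguments are lists of equal length, an entry for each row: "translation": the shift along the tool's x, y, z in mm, a list of three; "spin": the turn about the tool's z in degrees. A call has 1 to 5 rows; each row is the pose to reach, as a shift and turn from the pose commanded when the call began, along the tool's axes at that moment; what a row does not reach only later rows make up. A row lasts 1/10 s, in which the tool goes at most 50 mm and 8.59 degrees, less where a joint would pass 70% of its speed; a pose out of reach is approached as far as the arm can. A call with a gripper value outside its range is refused whole. "fingers" is the finger opening in mm, from 0 to 85.4, set as the call begins (left out, the last holds). The fingers move at their own pace and stop on an object; the grip force is fixed at half the most. Time passes only in rows, so rows that repeat a pose let the fingers close. It gives the time, the measured TCP pose, the force and the opening at its end, in the units of the state.
- readout.state(): the state, without advancing time (a new reading comes with each control period).
- cams.snapshot(name): name is "scene" or "side" or "wrist"; returns a dict with "frame" (420x560x3 uint8, blue, green, red), "K" (3x3 intrinsics, pixels), "rvec" (rotation vector, rad) and "tvec" (3), from world to camera coordinates, as OpenCV has them; the wrist camera has in their place "tool_from_camera" (4x4, takes a point from camera to tool coordinates, whose origin is the TCP and whose axes are the flange's). Camera axes: x right, y down, z forward; pixel columns grow to the right and rows downward; lengths in m; the calibration is good to about 2 mm. A picture is of the moment at which its call begins: read the wrist's pose just before it. There is no depth.
- r.job_done(): hands the job in, once; it reports no verdict.
Trained networks look in a picture, given as the dict that the camera call returned (one of the last four; its "shot" number tells which), for a name from the list of things; names that differ only in an ending like _2 or _b are one class to them, and where a whole thing is asked for, a point or a joint stands for the part that bears it (a point fixed in the world has none). Each returns a list of dicts, best first, with "score" (0 to 1); they miss things now and then, are a little off and sometimes report something else, mostly with a low value. They report only what shows in the picture. A call takes as long as a camera call.
- cams.look_for(target, picture): "box" ([centre column, centre row, width, height] in pixels, round what is visible of it).
- cams.outline_of(target, picture): "region" (420x560 bool, what is visible of it) and "box" ([centre column, centre row, width, height] in pixels, round what is visible of it).
- cams.tip_of(target, picture): "xy" ([column, row] in pixels: a listed point, or the origin of a listed thing).
The state is a dict: "clock": time; "joints": joint angles; "joint_vel": joint speeds; "joint_efforts": joint torques, N m; "tool_pos": TCP position; "eef_rot": TCP orientation; "force": force on the tool from outside, world axes, zero at the start; "torque": the same for the moment, N m; "finger_gap": finger opening in m.
Only numpy, scipy, OpenCV 4.12 (cv2) and the standard library are available. Lean on these libraries where they do the work, as an engineer would, in place of code of your own. Each camera call takes 0.05 s, during which the arm holds its last target. There are 200 camera calls.

### The job

Take the divided caddy by its green grip and tip the bay that holds the red-capped vial, so that this vial rolls out into the blue tray from close above it; the blue-capped vial must stay in its own bay throughout. Do not touch the vials with the gripper. Then stand the caddy upright on the table, beside the tray, and let go.

Things in the scene. Friction and masses are not known exactly. Their poses are not given: they have to be found in the camera images.
- caddy_grip (a point): Centre of the green grip fin, 46 (x) x 12 (y) x 40 mm high, on top of the loose grey divided caddy (0.25 kg, 60 mm in x, 115 mm in y), 85 mm above its underside. Take it from above, fingers closing across the 12 mm. x runs along the divider, y across it, z up. Two equal bays lie at +y and -y of the divider (8 mm thick, 28 mm in its lowest 30 mm), 54 mm wide in x; end walls 36 mm high.
- vial_red: Amber glass vial with red cap, 12 mm wide, 32 mm long, lying along the divider in one bay (which one varies). Origin at the centre of its bottom end, z along it to the cap. A bay's floor rises outwards at 15 degrees from the divider's foot, 6 mm up, to an open lip 57 mm from the divider's middle, 18 mm above the underside: tilted 35 to 60 degrees about x to that side, it lets its vial roll out.
- vial_blue: Clear glass vial with blue cap, same size, origin and axes as the other, lying along the divider in the other bay. When the caddy is tilted towards the opposite side by up to 60 degrees it stays put, resting in the corner between its sloping floor and the divider.
- tray: Open blue tray fixed to the table, 170 mm (its x) by 210 mm (its y) outside and 43 mm high, with 4 mm walls and floor. Origin at the centre of its underside, z up. A tall instrument case, not to be hit, stands behind the caddy: front face at x = 0.55 m (its knob reaches 0.53 m), from y = -0.02 to 0.17 m; beyond y = -0.37 m on the right a rail and bench rise 0.21 m.

How it is judged:
On the way:
1. the caddy is held tipped above the tray (angle between caddy_grip's own z axis and vertical above 0.3 rad and horizontal distance between caddy_grip and tray below 0.2 m and height (world z) of caddy_grip above 0.11 m), for 0.1 s.
At the end, for the whole second after the job is handed in: The red-capped vial lies at rest (slower than 0.1 m/s) inside the walls of the blue tray; the blue-capped vial lies in a bay of the caddy; the caddy stands upright (within 7 degrees) on the table, its grip 75 to 95 mm above it, outside the tray (grip more than 100 mm from the tray's centre) (x of vial_red in the frame of tray between -0.083 and 0.083 m and y of vial_red in the frame of tray between -0.103 and 0.103 m and z of vial_red in the frame of tray below 0.04 m and x of vial_blue in the frame of caddy_grip between -0.032 and 0.032 m and y of vial_blue in the frame of caddy_grip between -0.058 and 0.058 m and z of vial_blue in the frame of caddy_grip below -0.03 m and angle between caddy_grip's own z axis and vertical below 0.12 rad and height (world z) of caddy_grip between 0.075 and 0.095 m and horizontal distance between caddy_grip and tray above 0.1 m and linear speed of vial_red below 0.1 m/s); the robot touches nothing.
It fails at once if the blue-capped vial leaves its bay (y of vial_blue in the frame of caddy_grip above 0.062 m or y of vial_blue in the frame of caddy_grip below -0.062 m or x of vial_blue in the frame of caddy_grip above 0.036 m or x of vial_blue in the frame of caddy_grip below -0.036 m or z of vial_blue in the frame of caddy_grip above -0.02 m).
It fails at once if a vial is touched by the gripper's fingers (more than 1 N) (contact force between the fingers and vial_red above 1 N or contact force between the fingers and vial_blue above 1 N).
It fails at once if the red-capped vial is dropped from high up (faster than 2 m/s, a fall of some 200 mm) (linear speed of vial_red above 2 m/s).
It also fails if it takes over 45 s, if anything falls off the work surface, if the arm or the gripper's body presses on something with over 40 N, if the wrist force passes 120 N, or if a joint passes its speed limit or range.

## Working session

There is one attempt and no reset: what is moved stays moved. The work goes in short steps, Python scripts to look and compute and a tool call to move; the robot and the scene stay as the last step left them, time stands still between calls to the robot, and variables do not carry over. Pictures are saved under pics/ and viewed, about 8 in all and at most 12, crops included, and the job is handed in when it is done.

Besides the shell and the picture viewer there is one more tool, called in YAML: its name, and indented under it one key for each argument. arm_command: Moves the arm, as the interface text tells. Its arguments: {"type":"object","properties":{"translation":{"type":"array"},"spin":{"type":"array"},"fingers":{"type":"number"}},"required":["translation","spin"]}

```bash
mkdir -p pics
cat > h.py <<'E'
import numpy as np, cv2
from station import readout, cams, r
def P(s):
    if 'rvec' in s:
        R=cv2.Rodrigues(np.array(s['rvec'],float))[0]; t=np.array(s['tvec'],float).ravel()
        return R,t
    from scipy.spatial.transform import Rotation as Ro
    st=readout.state(); T=np.eye(4);T[:3,:3]=Ro.from_euler('xyz',st['eef_rot']).as_matrix();T[:3,3]=st['tool_pos']
    C=np.linalg.inv(T@np.array(s['tool_from_camera'])); return C[:3,:3],C[:3,3]
def ray(s,uv,z):
    R,t=P(s); c=-R.T@t; d=R.T@np.linalg.inv(s['K'])@np.array([uv[0],uv[1],1.]); return c+d*(z-c[2])/d[2]
def proj(s,X):
    R,t=P(s); q=(R@np.atleast_2d(X).T).T+t; q=q@np.array(s['K']).T; return q[:,:2]/q[:,2:]
def tri(obs):
    A=[];b=[]
    for s,uv in obs:
        R,t=P(s); c=-R.T@t; d=R.T@np.linalg.inv(s['K'])@np.array([uv[0],uv[1],1.]); d/=np.linalg.norm(d)
        M=np.eye(3)-np.outer(d,d); A.append(M); b.append(M@c)
    return np.linalg.lstsq(np.vstack(A),np.hstack(b),rcond=None)[0]
E
python3 - <<'E'
from h import *
np.set_printoptions(precision=4,suppress=True)
print({k:np.array(v) for k,v in readout.state().items() if k in('eef_rot','tool_pos','finger_gap','clock')})
a=cams.snapshot('scene'); b=cams.snapshot('side')
cv2.imwrite('pics/1.png',a['frame']);cv2.imwrite('pics/2.png',b['frame'])
for n in ['caddy_grip','vial_red','vial_blue','tray']:
    o=[]
    for s in (a,b):
        q=cams.tip_of(n,s)[:1]; print(n,[(np.round(x['xy'],1),round(x['score'],2)) for x in q])
        if q:o.append((s,q[0]['xy']))
    if len(o)==2: print('  tri',tri(o))
    zz={'caddy_grip':.085,'tray':0}.get(n,.018)
    for s,uv in o: print('  ray',ray(s,uv,zz))
E
```

```text
{'clock': array(0.), 'tool_pos': array([ 0.1749, -0.5997,  0.2307]), 'eef_rot': array([-3.1404,  0.0001,  0.2838]), 'finger_gap': array(0.0854)}
caddy_grip [(array([206.7, 197.5]), 0.83)]
caddy_grip [(array([300.5, 246.9]), 0.79)]
  tri [0.4303 0.0892 0.0848]
  ray [0.4308 0.089  0.085 ]
  ray [0.4298 0.0899 0.085 ]
vial_red [(array([207.2, 233. ]), 0.4)]
vial_red []
  ray [0.4075 0.073  0.018 ]
vial_blue []
vial_blue [(array([302.9, 286.1]), 0.44)]
  ray [0.4253 0.1203 0.018 ]
tray [(array([354.7, 265.7]), 0.73)]
tray [(array([260.7, 193. ]), 0.61)]
  tri [ 0.4998 -0.2141 -0.0013]
  ray [ 0.5084 -0.2151  0.    ]
  ray [ 0.4948 -0.2031  0.    ]
```

View pics/1.png

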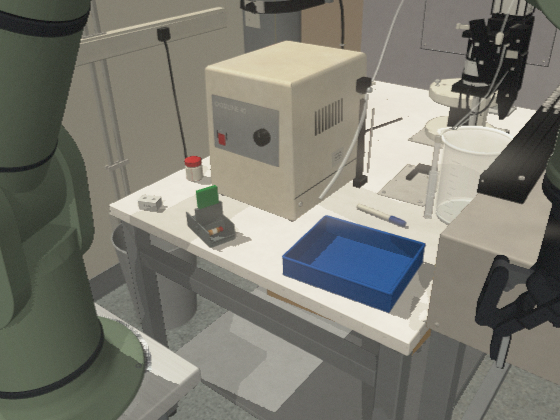

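View pics/2.png

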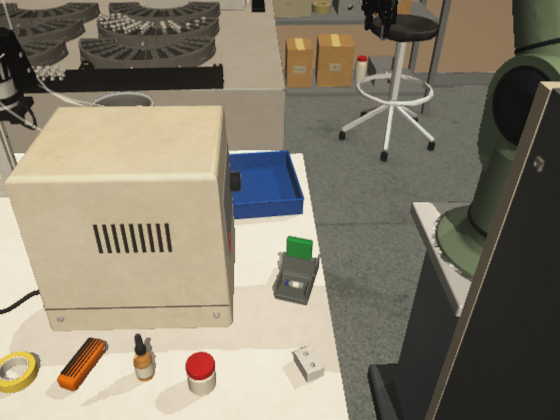

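```bash
cat >> h.py <<'E'
from scipy.optimize import minimize
def box(x0,x1,y0,y1,z0,z1): return np.array([[x,y,z] for x in(x0,x1) for y in(y0,y1) for z in(z0,z1)])
CAD=[box(-.03,.03,-.0575,.0575,0,.036),box(-.023,.023,-.006,.006,.065,.105),box(-.03,.03,-.004,.004,0,.065)]
TRAY=[box(-.085,.085,-.105,.105,0,.043)]
def mask(s,parts,p):
    c,k=np.cos(p[2]),np.sin(p[2]); R=np.array([[c,-k,0],[k,c,0],[0,0,1]]); m=np.zeros((1680,2240),np.uint8)
    for B in parts:
        q=proj(s,B@R.T+[p[0],p[1],0]); cv2.fillConvexPoly(m,cv2.convexHull(np.round((q+.5)*4).astype(np.int32)),1)
    return m
def fit(shots,parts,p0):
    M=[(s,cv2.resize(m.astype(np.float32),(2240,1680),interpolation=cv2.INTER_LINEAR)>.5) for s,m in shots]
    def cost(p): return -sum((lambda a,b:(a&b).sum()/(a|b).sum())(mask(s,parts,p)>0,m) for s,m in M)/len(M)
    S=np.array([p0]+[np.add(p0,d) for d in([.01,0,0],[0,.01,0],[0,0,.1])])
    o=minimize(cost,p0,method='Nelder-Mead',options=dict(initial_simplex=S,xatol=1e-4,fatol=1e-4,maxiter=120)); return o.x,-o.fun
E
python3 - <<'E'
from h import *
np.set_printoptions(precision=4,suppress=True)
a=cams.snapshot('scene'); b=cams.snapshot('side')
def reg(n,s):
    q=cams.outline_of(n,s); print(n,[round(x['score'],2) for x in q]); return q[0]['region'] if q else None
ca,cb,ta=reg('caddy_grip',a),reg('caddy_grip',b),reg('tray',a)
for y0 in(-.3,0,.3):
    print('caddy',fit([(a,ca),(b,cb)],CAD,[.43,.089,y0])); print('tray',fit([(a,ta)],TRAY,[.5,-.214,y0]))
x0=[380,170];
E
```

```text
caddy_grip [0.73]
caddy_grip [0.71]
tray [0.88]
caddy (array([ 0.4346,  0.0912, -0.3187]), np.float64(0.8602034254457496))
tray (array([ 0.5003, -0.2169,  0.1021]), np.float64(0.9882515254526576))
caddy (array([ 0.4343,  0.0906, -0.3328]), np.float64(0.8617533071983562))
tray (array([ 0.5002, -0.2169,  0.1054]), np.float64(0.9882352941176471))
caddy (array([ 0.4345,  0.0913, -0.3259]), np.float64(0.8618990589652173))
tray (array([ 0.5004, -0.2169,  0.1018]), np.float64(0.9882496121162085))
```

```bash
cat >> h.py <<'E'
from scipy.spatial.transform import Rotation as Ro
def go(*T):
    st=readout.state(); p=np.array(st['tool_pos']); e=st['eef_rot']; y=e[2]
    print('at',np.round(p,4),np.round(e,4),'gap',st['finger_gap'],'F',np.round(st['force'],1),'t',round(st['clock'],2))
    for x in T:
        R=Ro.from_euler('xyz',[np.pi,0,y]).as_matrix(); d=R.T@(np.array(x[:3])-p)*1000; s=-np.degrees((x[3]-y+np.pi)%(2*np.pi)-np.pi)
        print('shift',np.round(d,1),'spin',round(s,2)); p=np.array(x[:3]); y=x[3]
E
python3 -c "
from h import *
go((.2,-.55,.30,.2838),(.36,-.33,.30,.60),(.42,-.1,.28,1.0),(.432,.09,.25,1.25))"
```

```text
at [ 0.175  -0.6     0.2313] [3.1416 0.     0.2838] gap 0.08564892662641821 F [ 0.2  0.2 -0.4] t 0.75
shift [ 38.  -41.  -68.7] spin -0.0
shift [ 215.2 -166.4   -0. ] spin -18.12
shift [ 179.4 -155.9   20. ] spin -22.92
shift [166.4 -92.6  30. ] spin -14.32
```

arm_command:
  translation:
    - [38,-41,-69]
    - [38,-41,-69]
  spin: [0,0]

```text
clock: 0.95
tool_pos: [0.2003, -0.549, 0.301]
eef_rot: [-3.141, -0.0, 0.283]
force: [0.7, -0.7, 0.9]
finger_gap: 0.0851
```

arm_command:
  translation:
    - [43,-33,0]
    - [86,-67,0]
    - [129,-100,0]
    - [172,-133,0]
    - [215,-166,0]
  spin: [-4,-8,-12,-16,-18]

```text
clock: 1.45
tool_pos: [0.3479, -0.3462, 0.3006]
eef_rot: [3.141, 0.0, 0.601]
force: [0.6, 0.4, -0.6]
finger_gap: 0.0854
```

arm_command:
  translation:
    - [36,-31,4]
    - [72,-62,8]
    - [108,-93,12]
    - [144,-124,16]
    - [179,-156,20]
  spin: [-5,-10,-15,-20,-23]

```text
clock: 1.95
tool_pos: [0.4074, -0.1164, 0.2804]
eef_rot: [3.141, -0.0, 1.003]
force: [1.3, 0.9, 0.3]
finger_gap: 0.0855
```

arm_command:
  translation:
    - [33,-18,6]
    - [67,-36,12]
    - [100,-54,18]
    - [134,-72,24]
    - [166,-92,30]
  spin: [-3,-6,-9,-12,-14.5]

```text
clock: 2.45
tool_pos: [0.4198, 0.0727, 0.2503]
eef_rot: [3.141, -0.0, 1.254]
force: [0.9, -1.1, -1.0]
finger_gap: 0.0853
```

Run:
```python
from h import *
np.set_printoptions(precision=4,suppress=True)
go((.432,.09,.25,1.25))
a=cams.snapshot('wrist'); b=cams.snapshot('scene'); c=cams.snapshot('side')
cv2.imwrite('pics/3.png',a['frame']);
q=cams.tip_of('caddy_grip',a); print(q[:2]); 
if q: print('z.085',ray(a,q[0]['xy'],.085))
o=cams.outline_of('caddy_grip',a)
if o: print(o[0]['score'],fit([(a,o[0]['region'])],CAD,[.432,.09,-.32]))
t=cams.tip_of('tray',a);print(t)
# green mask orientation
f=a['frame'].astype(int); g=(f[...,1]>1.4*f[...,0])&(f[...,1]>1.4*f[...,2])&(f[...,1]>60)
pts=np.argwhere(g)[:,::-1]; print(len(pts))
if len(pts):
    rc=cv2.minAreaRect(pts.astype(np.float32)); w=[ray(a,u,.105)[:2] for u in cv2.boxPoints(rc)]; print(np.array(w))
```

```text
at [0.4198 0.0727 0.2503] [ 3.1409 -0.0003  1.2543] gap 0.08534695438768909 F [ 0.9 -1.1 -1. ] t 2.45
shift [20.2  6.3  0.3] spin 0.25
[{'xy': [284.4, 168.1], 'score': 0.67}, {'xy': [272.7, 144.6], 'score': 0.16}]
z.085 [0.4306 0.0913 0.085 ]
0.56 (array([ 0.4329,  0.0902, -0.3261]), np.float64(0.8867117309831437))
[{'xy': [385.6, 334.5], 'score': 0.65}]
750
[[0.4149 0.107 ]
 [0.4562 0.0934]
 [0.4515 0.0777]
 [0.4095 0.0916]]
```

View pics/3.png

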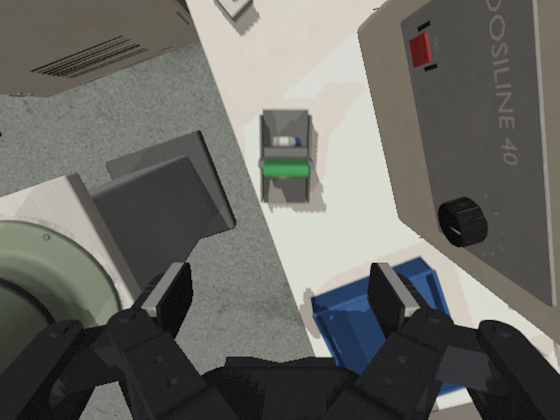

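Run:
```python
from h import *
go((.432,.091,.13,1.2508),(.432,.091,.068,1.2508))
```

```text
at [0.4197 0.0704 0.2504] [3.1414e+00 3.0000e-04 1.2511e+00] gap 0.0855498146205963 F [ 0.6 -0.1 -0.6] t 2.75
shift [ 23.4   5.2 120.4] spin 0.02
shift [ 0. -0. 62.] spin -0.0
```

arm_command:
  translation:
    - [8,2,40]
    - [16,4,80]
    - [23,5,100]
    - [23,5,100]
  spin: [0,0,0,0]

```text
clock: 3.15
tool_pos: [0.4308, 0.0909, 0.1485]
eef_rot: [-3.138, 0.001, 1.252]
force: [0.5, -0.1, 0.3]
finger_gap: 0.0852
```

Run:
```python
from h import *
np.set_printoptions(precision=4,suppress=True)
a=cams.snapshot('wrist'); go((.432,.091,.068,1.2508)); a=cams.snapshot('wrist')
q=cams.tip_of('caddy_grip',a); print(q[:2]); 
if q: print('z.085',ray(a,q[0]['xy'],.085))
f=a['frame'].astype(int); g=(f[...,1]>1.4*f[...,0])&(f[...,1]>1.4*f[...,2])&(f[...,1]>60)
n,l,s,_=cv2.connectedComponentsWithStats(g.astype(np.uint8)); k=1+s[1:,4].argmax(); print(s[k])
pts=np.argwhere(l==k)[:,::-1]; rc=cv2.minAreaRect(pts.astype(np.float32)); w=np.array([ray(a,u,.105)[:2] for u in cv2.boxPoints(rc)]); print(w,w.mean(0))
```

```text
at [0.4313 0.0909 0.15  ] [-3.14    0.0009  1.2518] gap 0.08518941886490737 F [ 0.3 -0.1  0.7] t 3.2
shift [ 0.4  0.6 82. ] spin 0.06
[{'xy': [281.3, 220.6], 'score': 0.66}]
z.085 [0.4333 0.0912 0.085 ]
[ 249  207   67   32 2007]
[[0.4184 0.1136]
 [0.4592 0.1001]
 [0.453  0.0792]
 [0.4109 0.0931]] [0.4354 0.0965]
```

arm_command:
  translation:
    - [0,1,30]
    - [0,2,60]
    - [0,2,81]
    - [0,2,81]
  spin: [0,0,0,0]

```text
clock: 3.7
tool_pos: [0.4332, 0.0901, 0.0688]
eef_rot: [-3.141, 0.001, 1.252]
force: [-0.2, 0.0, 1.5]
finger_gap: 0.0854
```

arm_command:
  translation:
    - [0,0,0]
    - [0,0,0]
    - [0,0,0]
    - [0,0,0]
    - [0,0,0]
  spin: [0,0,0,0,0]
  fingers: 38

```text
clock: 4.2
tool_pos: [0.434, 0.0909, 0.0707]
eef_rot: [3.14, -0.001, 1.252]
force: [-5.1, -1.5, 19.0]
finger_gap: 0.0452
```

Run:
```python
from h import *
go()
for n in('scene','wrist'):
    a=cams.snapshot(n); 
    if n=='scene': i=a['frame'][150:290,150:290]
    else: j=a['frame']
cv2.imwrite('pics/4.png',np.hstack([cv2.resize(i,(420,420)),j[:, 90:470]]))
```

```text
at [0.434  0.0909 0.0707] [ 3.1398e+00 -5.0000e-04  1.2521e+00] gap 0.04521444004990483 F [-5.1 -1.5 19. ] t 4.2
```

View pics/4.png

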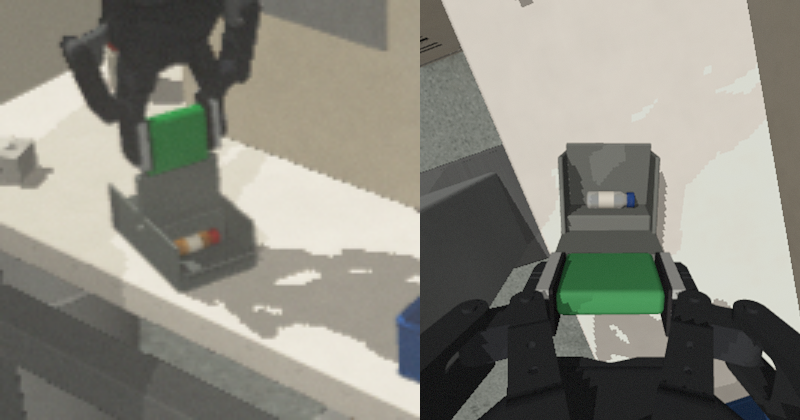

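arm_command:
  translation:
    - [0,0,0]
    - [0,0,0]
    - [0,0,-10]
    - [0,0,-10]
  spin: [0,0,0,0]
  fingers: 60

```text
clock: 4.7
tool_pos: [0.4341, 0.091, 0.0806]
eef_rot: [3.14, -0.001, 1.252]
force: [-0.6, 0.2, -0.0]
finger_gap: 0.0602
```

arm_command:
  translation:
    - [0,0,0]
    - [0,0,0]
    - [0,0,0]
    - [0,0,0]
    - [0,0,0]
  spin: [0,0,0,0,0]
  fingers: 38

```text
clock: 5.2
tool_pos: [0.4336, 0.0909, 0.0799]
eef_rot: [3.141, 0.0, 1.252]
force: [-5.0, -1.0, 23.3]
finger_gap: 0.0451
```

arm_command:
  translation:
    - [0,0,-10]
    - [0,0,-30]
    - [0,0,-60]
    - [0,0,-60]
  spin: [0,0,0,0]

```text
clock: 5.6
tool_pos: [0.4348, 0.0912, 0.142]
eef_rot: [3.138, -0.002, 1.252]
force: [0.1, 0.2, -3.2]
finger_gap: 0.0447
```

Run:
```python
from h import *
go()
a=cams.snapshot('scene');cv2.imwrite('pics/5.png',cv2.resize(a['frame'][120:290,150:320],(500,500)))
b=cams.snapshot('side')
o=[(s,cams.tip_of('caddy_grip',s)[0]['xy']) for s in(a,b)]; print(tri(o))
```

```text
at [0.4348 0.0912 0.142 ] [ 3.1382e+00 -1.9000e-03  1.2523e+00] gap 0.04472858084356973 F [ 0.1  0.2 -3.2] t 5.6
[0.43517322 0.08792262 0.14551068]
```

View pics/5.png

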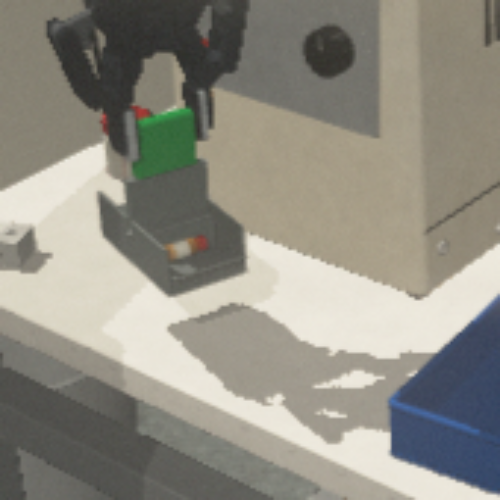

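Run:
```python
from h import *
R=np.array([[np.cos(.103),-np.sin(.103)],[np.sin(.103),np.cos(.103)]])
w=lambda x,y:tuple(np.array([.5003,-.2169])+R@[x,y])
go(w(-.045,.178)+(.142,1.674),w(-.045,.178)+(.115,1.674)); print(w(-.045,.178))
```

```text
at [0.4331 0.0906 0.1387] [-3.1407e+00  5.0000e-04  1.2522e+00] gap 0.044431581820416045 F [ 0.3  0.1 -2.5] t 5.8
shift [-127.    46.2   -3.3] spin -24.17
shift [ 0. -0. 27.] spin -0.0
(np.float64(0.4372368919178231), np.float64(-0.04447017543645279))
```

arm_command:
  translation:
    - [-20,7,-4]
    - [-50,18,-4]
    - [-85,31,-4]
    - [-115,42,-4]
    - [-127,46,-4]
  spin: [-4,-9,-15,-20,-24.2]

```text
clock: 6.3
tool_pos: [0.4366, -0.0471, 0.1423]
eef_rot: [-3.139, 0.0, 1.676]
force: [0.5, 1.2, -1.7]
finger_gap: 0.0447
```

arm_command:
  translation:
    - [0,0,10]
    - [0,0,24]
    - [0,0,28]
    - [0,0,28]
  spin: [0,0,0,0]

```text
clock: 6.7
tool_pos: [0.4369, -0.0432, 0.1144]
eef_rot: [-3.14, -0.001, 1.675]
force: [-1.0, 0.4, -2.6]
finger_gap: 0.0445
```

Run:
```python
from h import *
a=cams.snapshot('wrist');
a=cams.snapshot('scene');b=cams.snapshot('side')
go();w=cams.snapshot('wrist')
cv2.imwrite('pics/6.png',np.hstack([cv2.resize(a['frame'][130:300,200:370],(420,420)),w['frame'][:,90:470]]))
o=[(s,cams.tip_of('caddy_grip',s)[0]['xy']) for s in(a,b)]; g=tri(o);print(g)
R=np.array([[np.cos(.103),-np.sin(.103)],[np.sin(.103),np.cos(.103)]]); print(R.T@(g[:2]-[.5003,-.2169]))
```

```text
at [ 0.4376 -0.0437  0.1155] [ 3.1414e+00 -1.0000e-04  1.6752e+00] gap 0.04456205900581424 F [-0.1  0.4 -2.6] t 6.85
[ 0.43911894 -0.04508624  0.120816  ]
[-0.04319127  0.17719369]
```

View pics/6.png

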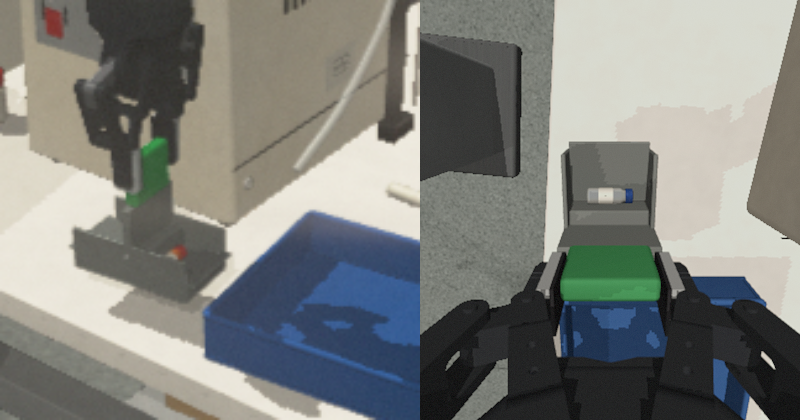

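arm_command:
  translation:
    - [-6,0,2]
    - [-14,0,1]
    - [-20,0,-2]
    - [-26,0,-5]
    - [-30,0,-7]
  spin: [0,0,0,0,0]

```text
clock: 7.5
tool_pos: [0.4404, -0.0744, 0.1225]
eef_rot: [-3.141, -0.0, 1.674]
force: [-1.4, 6.0, -5.2]
finger_gap: 0.0447
```

Run:
```python
from h import *
a=cams.snapshot('scene');b=cams.snapshot('side');go()
cv2.imwrite('pics/7.png',np.hstack([cv2.resize(s,(390,390)) for s in(a['frame'][140:270,220:350],b['frame'][140:270,220:350])]))
```

```text
at [ 0.4405 -0.0745  0.1226] [ 3.1415 -0.      1.6739] gap 0.04458686344911734 F [-1.5  3.6 -1.9] t 7.6
```

View pics/7.png

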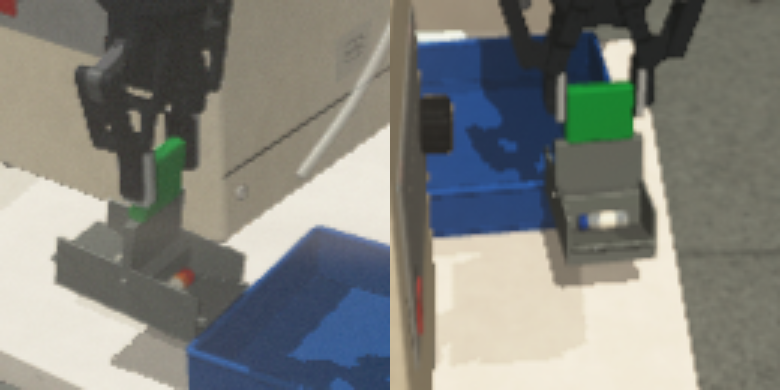

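arm_command:
  translation:
    - [-11,0,-4]
    - [-25,0,-8]
    - [-40,0,-10]
    - [-55,0,-10]
    - [-57,0,-10]
  spin: [0,0,0,0,0]

```text
clock: 8.1
tool_pos: [0.4467, -0.1317, 0.1324]
eef_rot: [3.141, 0.0, 1.673]
force: [-1.6, 6.0, 2.2]
finger_gap: 0.0446
```

Run:
```python
from h import *
a=cams.snapshot('scene');b=cams.snapshot('side');go()
cv2.imwrite('pics/8.png',np.hstack([cv2.resize(s,(390,390)) for s in(a['frame'][160:290,230:360],b['frame'][130:260,220:350])]))
```

```text
at [ 0.4466 -0.1304  0.1325] [ 3.1411 -0.      1.6745] gap 0.04456508676956669 F [-1.5  3.2  4.3] t 8.2
```

View pics/8.png

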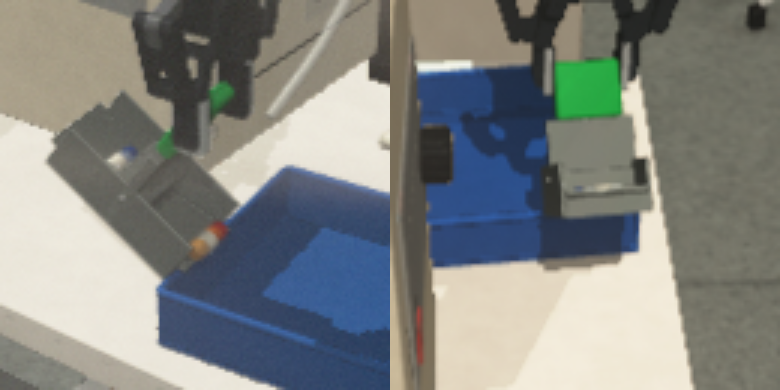

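arm_command:
  translation:
    - [0,0,0]
    - [0,0,0]
    - [0,0,0]
  spin: [0,0,0]

```text
clock: 8.5
tool_pos: [0.4466, -0.1303, 0.1324]
eef_rot: [3.141, 0.0, 1.675]
force: [-0.1, 3.0, 4.6]
finger_gap: 0.0448
```

Run:
```python
from h import *
a=cams.snapshot('scene');go()
q=cams.look_for('vial_red',a)[:2]; print(q, [ray(a,x['box'][:2],.01) for x in q]); print(cams.look_for('vial_blue',a)[:1])
cv2.imwrite('pics/9.png',cv2.resize(a['frame'][160:310,230:440],(630,450)))
```

```text
at [ 0.4466 -0.1303  0.1324] [3.1413e+00 1.0000e-04 1.6754e+00] gap 0.04474496229097387 F [-0.3  3.   4.5] t 8.55
[{'box': [345.9, 273.1, 6.1, 7.0], 'score': 0.39}] [array([ 0.46703453, -0.2206681 ,  0.01      ])]
[{'box': [272.1, 212.4, 7.0, 5.9], 'score': 0.44}]
```

View pics/9.png

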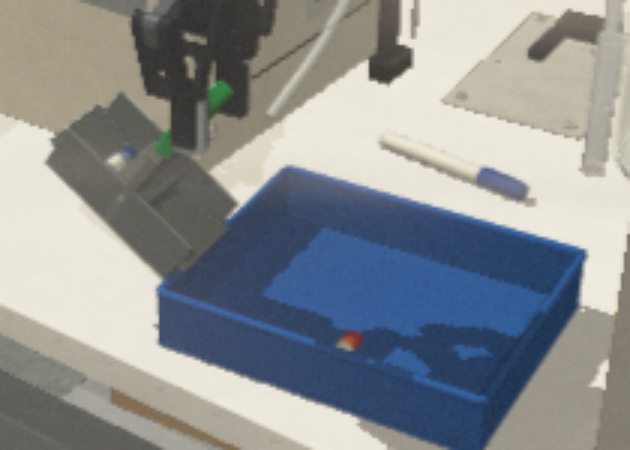

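arm_command:
  translation:
    - [-4,0,-10]
    - [-12,0,-14]
    - [-16,0,-12]
    - [-16,0,-4]
    - [-16,0,1]
  spin: [0,0,0,0,0]

```text
clock: 9.15
tool_pos: [0.4477, -0.1468, 0.1303]
eef_rot: [-3.141, -0.0, 1.674]
force: [-0.3, 0.2, -2.7]
finger_gap: 0.0445
```

arm_command:
  translation:
    - [9,0,-1]
    - [18,0,-2]
    - [27,0,-2]
    - [37,0,-2]
    - [37,0,-2]
  spin: [0,0,0,0,0]

```text
clock: 9.65
tool_pos: [0.4445, -0.1083, 0.1337]
eef_rot: [3.141, 0.0, 1.677]
force: [-2.0, -1.9, 10.3]
finger_gap: 0.0447
```

Run:
```python
from h import *
a=cams.snapshot('scene');b=cams.snapshot('side');go()
cv2.imwrite('pics/10.png',np.hstack([cv2.resize(s,(390,390)) for s in(a['frame'][150:280,220:350],b['frame'][130:260,220:350])]))
```

```text
at [ 0.4446 -0.1092  0.1338] [3.1409e+00 2.0000e-04 1.6758e+00] gap 0.04479647015020369 F [-2.5  0.7 12.5] t 9.75
```

View pics/10.png

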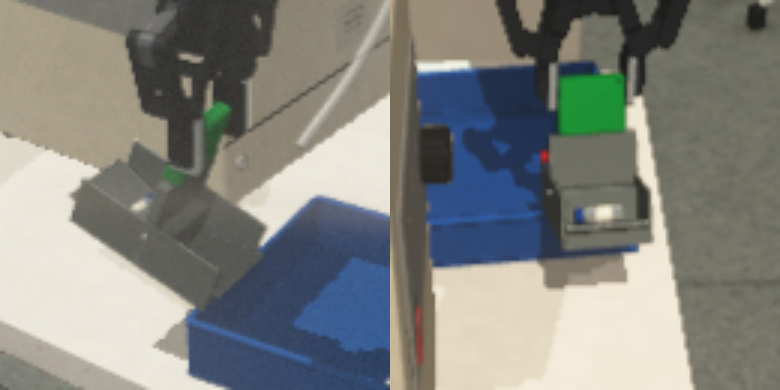

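arm_command:
  translation:
    - [9,0,2]
    - [18,0,5]
    - [26,0,9]
    - [33,0,13]
    - [33,0,13]
  spin: [0,0,0,0,0]

```text
clock: 10.25
tool_pos: [0.4415, -0.075, 0.1209]
eef_rot: [3.14, -0.001, 1.677]
force: [-5.1, 8.2, 23.4]
finger_gap: 0.0448
```

Run:
```python
from h import *
a=cams.snapshot('scene');b=cams.snapshot('side');go()
cv2.imwrite('pics/11.png',np.hstack([cv2.resize(s,(390,390)) for s in(a['frame'][150:280,210:340],b['frame'][140:270,220:350])]))
```

```text
at [ 0.4415 -0.0753  0.1211] [ 3.1400e+00 -8.0000e-04  1.6765e+00] gap 0.04460196221194691 F [-4.1  9.2 23.5] t 10.35
```

View pics/11.png

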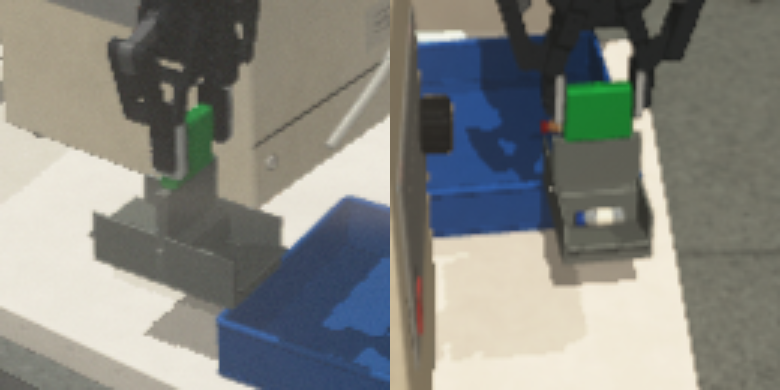

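arm_command:
  translation:
    - [2,0,-12]
    - [15,0,-14]
    - [32,0,-14]
    - [50,0,-12]
    - [58,0,-12]
  spin: [0,0,0,0,0]

```text
clock: 10.85
tool_pos: [0.4344, -0.0173, 0.1323]
eef_rot: [3.142, -0.001, 1.677]
force: [-0.5, -0.4, -1.6]
finger_gap: 0.0442
```

arm_command:
  translation:
    - [0,0,10]
    - [0,0,22]
    - [0,0,34]
    - [0,0,42]
    - [0,0,45]
  spin: [0,0,0,0,0]

```text
clock: 11.35
tool_pos: [0.4343, -0.0195, 0.086]
eef_rot: [-3.14, -0.0, 1.674]
force: [0.2, -1.1, -2.4]
finger_gap: 0.0448
```

arm_command:
  translation:
    - [0,0,2]
    - [0,0,4]
    - [0,0,6]
    - [0,0,8]
    - [0,0,8]
  spin: [0,0,0,0,0]

```text
clock: 11.85
tool_pos: [0.4349, -0.0193, 0.0793]
eef_rot: [3.141, -0.0, 1.675]
force: [0.8, -1.3, -2.5]
finger_gap: 0.0446
```

Run:
```python
from h import *
go()
```

```text
at [ 0.4349 -0.0193  0.0793] [ 3.1413 -0.      1.6749] gap 0.04464917346749441 F [ 0.8 -1.3 -2.5] t 11.85
```

arm_command:
  translation:
    - [0,0,1]
    - [0,0,2]
    - [0,0,3]
    - [0,0,4]
    - [0,0,4]
  spin: [0,0,0,0,0]

```text
clock: 12.35
tool_pos: [0.4356, -0.0169, 0.0768]
eef_rot: [3.139, -0.001, 1.677]
force: [-12.6, 16.2, 46.9]
finger_gap: 0.0445
```

Run:
```python
from h import *
a=cams.snapshot('scene');b=cams.snapshot('side');go()
print(tri([(s,cams.tip_of('caddy_grip',s)[0]['xy']) for s in(a,b)]))
```

```text
at [ 0.4357 -0.0169  0.0768] [ 3.1386e+00 -1.4000e-03  1.6771e+00] gap 0.04462914683105818 F [-12.2  16.1  47.1] t 12.45
[ 0.43694598 -0.01261678  0.08703575]
```

arm_command:
  translation:
    - [0,0,-1]
    - [0,0,-2]
    - [0,0,-2]
  spin: [0,0,0]

```text
clock: 12.85
tool_pos: [0.4355, -0.0188, 0.0778]
eef_rot: [3.14, -0.0, 1.675]
force: [-2.1, 5.8, 9.9]
finger_gap: 0.0447
```

arm_command:
  translation:
    - [0,0,0]
    - [0,0,0]
    - [0,0,0]
    - [0,0,0]
  spin: [0,0,0,0]
  fingers: 60

```text
clock: 13.25
tool_pos: [0.4347, -0.0194, 0.0772]
eef_rot: [-3.141, 0.0, 1.675]
force: [0.4, -0.3, 0.4]
finger_gap: 0.06
```

arm_command:
  translation:
    - [0,0,-15]
    - [0,0,-45]
    - [0,0,-90]
    - [0,0,-130]
    - [0,0,-130]
  spin: [0,0,0,0,0]

```text
clock: 13.75
tool_pos: [0.4367, -0.0192, 0.2113]
eef_rot: [3.136, 0.002, 1.674]
force: [-0.4, -0.1, -1.4]
finger_gap: 0.0601
```

Run:
```python
from h import *
a=cams.snapshot('scene');b=cams.snapshot('side');go()
g=tri([(s,cams.tip_of('caddy_grip',s)[0]['xy']) for s in(a,b)]);print(g,np.hypot(*(g[:2]-[.5,-.217])))
for n in('vial_red','vial_blue'):
  for s in(a,b):
    q=cams.tip_of(n,s)[:1]; print(n,q,[ray(s,x['xy'],.02) for x in q])
m=[(s,cams.outline_of('caddy_grip',s)[0]['region']) for s in(a,b)]; print(fit(m,CAD,[g[0],g[1],.1]))
cv2.imwrite('pics/12.png',np.hstack([cv2.resize(a['frame'][150:310,220:440],(440,320)),cv2.resize(b['frame'][150:310,220:350],(260,320))]))
```

```text
at [ 0.4351 -0.0197  0.2077] [3.1402e+00 9.0000e-04 1.6739e+00] gap 0.05980245606793279 F [ 0.1 -0.5 -0.4] t 13.85
[ 0.42976798 -0.02138817  0.08564684] 0.20783773788602086
vial_red [{'xy': [346.3, 285.2], 'score': 0.51}] [array([ 0.42583503, -0.24636432,  0.02      ])]
vial_red [{'xy': [285.4, 181.1], 'score': 0.52}] [array([ 0.43621   , -0.22183899,  0.02      ])]
vial_blue [] []
vial_blue [{'xy': [303.9, 244.8], 'score': 0.59}] [array([0.41343522, 0.00866448, 0.02      ])]
(array([ 0.43537843, -0.01525852,  0.07010292]), np.float64(0.8574468606183235))
```

View pics/12.png

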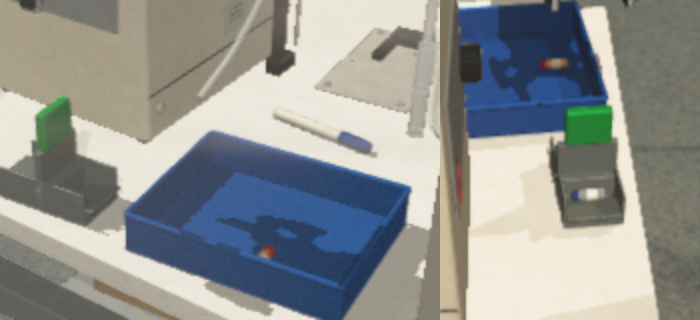

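```bash
python3 -c "
from h import *
print(r.job_done()); print(readout.state()['clock'])"
```

```text
the job is handed in; nothing more can be done
None
the job is handed in; nothing more can be done
```

The red-capped vial is in the blue tray, the blue-capped vial is still in its bay, and the caddy stands upright on the table beside the tray, released. I handed the job in at about 14 s of the 45 s; the hand-in reported no verdict.

- **Grasp:** The move interface cannot tilt the tool. So I gripped the fin across its 46 mm length instead of its 12 mm, which let the caddy pivot about x between the pads.
- **First grip redone:** It pressed on the divider shoulders with about 19 N, so I opened and took the fin 10 mm higher.
- **Tipping:** I pushed the red bay's end against the tray's outer wall, which tipped the caddy to about 40 degrees. The vial rolled over the wall into the tray.
- **Righting:** I pressed the red half of the caddy's underside on the tray rim until it was nearly upright, then set it on the table, let go and raised the gripper clear.

**Last checks**
- The grip measured 0.086 m above the table and about 0.21 m from the tray's centre, and the caddy looked upright.
- The blue-capped vial showed in its bay in the side view; the network missed it in the scene view.
- The red-capped vial showed on the tray floor in both views. The two single-view positions differed by about 25 mm, but both put it inside the walls.
- The caddy had slipped a few mm in the grip, so it met the table lower than expected. The wrist force peaked at about 47 N there, under the 120 N limit.

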